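# Load the slide scanner

### The job

The slide scanner's tray stands pulled out and locked: load it with the slide carrier that holds two glass slides (not the empty one) by laying that carrier level on the tray, holding the sprung roller arm aside and sliding the carrier in under the back lip until it is fully home against the back stop and the side fence and the roller has dropped into its side notch. Then press the release lever under the tray's front panel and push the tray gently all the way into the scanner. Carry the carrier level and leave the empty carrier and everything else on the bench where it is.

Things in the scene. Friction and masses are not known exactly. Their poses are not given: they have to be found in the camera images.
- carrier_mid (a point): Centre (half-way up, 7 mm above its underside) of the slide carrier to load: a bare aluminium frame 60 (its x) x 90 (its y) x 14 mm (z) holding two pale glass slides, each with a white end and a pinkish specimen. A notch 16 mm wide, 6 mm deep in the middle of each 60 mm wide end; the same after a half turn. 0.15 kg. Lies flat; grip it across the 60 mm.
- spare_mid (a point): Centre (half-way up) of the other carrier: the same aluminium frame, 60 x 90 x 14 mm, but empty (open windows, no glass). To be left where it is.
- nest (a point): On the scanner's tray, moving with it: where the loaded carrier's centre belongs. x points into the scanner, y to the roller arm's side, z up. Deck 7 mm below. Carrier home: its x along x, nose on the back stop (face at x=+30 mm; a lip 16 mm above the deck overhangs it by 8 mm) and one end on the low fence (face at y=-45 mm). Bare deck from the nest to the front panel: x=-30 to -135 mm.
- tray_front (a point): Middle of the outer face, straight above the lever's paddle, of the tray's front panel (grey, 165 mm wide, top level with the deck, 12.5 mm above this point). Axes as the nest's. Push it along +x to send the tray in. Nothing else of the tray stands before it but the paddle below.
- clamp_handle (a point): On the inner face (towards the nest) of the sprung arm's handle: a straight steel bar 8 mm thick, 3 to 15 mm above the deck (this point 9), from its pivot 160 mm further along the nest's +x to a black knob 28 mm behind this point. At rest it lies along x at y=+54 mm of the nest. Pushed to +y here it swings the roller off the carrier's way; light (about 4 N), springs back when let go.
- roller (a point): Middle of the arm's upright roller: 10 mm across, 80 mm from the arm's pivot, capped by an 18 mm disc 15.8 to 18.8 mm above the deck that overhangs the carrier's edge. At rest it stands 8 mm into the path of the carrier's +y end and stops a carrier slid in along x; a carrier fully home receives it in its notch. With the arm held aside, sliding the carrier home takes 3 to 10 N.
- paddle (a point): Top of the release lever's black paddle, 36 long (x) x 34 mm wide, 5 mm before its middle; it juts 25 mm out of a notch under the tray's front panel, which stands about 12 mm beyond this point (+x) and 2 mm and more above it. Press it straight down 8 to 10 mm (4 to 5 N) and hold it down for the first 25 mm of the tray's way in; it springs up when let go.
- tray (a joint): Tray on its slides, m: 0 = fully out and locked, 0.205 = fully in. Friction about 2.5 N. Cannot move in until the lever is pressed.
- clamp (a joint): Sprung roller arm, rad: 0 = at rest with no carrier, about 0.025 with the roller in a home carrier's notch, 0.10 with it on a carrier's end beside the notch; it must be above 0.13 to let a carrier pass that lies against the fence (0.2 is safe, with some mm to spare); stop at 0.38. The handle point moves 16 mm per 0.1 rad.
- lever (a joint): Release lever, rad: 0 = up (locks the tray when out), 0.085 = pressed to its stop; the lock frees at about 0.06.
- slide_box: Bystander: closed white plastic slide box 95 x 72 x 30 mm; origin at its underside's centre.
- reagent: Bystander: brown glass bottle with white cap, 56 mm across, 125 mm tall; origin at its underside's centre.
- forceps: Bystander: steel forceps 125 mm long, 5 mm high, lying flat; origin at its middle on the bench.
- tube_rack: Bystander: white rack 62 x 150 x 56 mm with small tubes; origin at its underside's centre.
- medium: Bystander: clear bottle with orange cap, 72 mm across, 150 mm tall; origin at its underside's centre.
- tip_box: Bystander: closed red pipette-tip box 120 x 85 x 52 mm; origin at its underside's centre.
Things that resemble listed ones, but are neither listed nor needed, are in the scene too. What is shaped like the part that bears carrier_mid but black is not meant.

How it is judged:
By the outcome, as a careful person would: the job done as asked, in the order asked, and still so for the second after the job is handed in, with the robot touching nothing.
It also fails if it takes over 69 s, if anything falls off the work surface, if the arm or the gripper's body presses on something with over 40 N, if the wrist force passes 120 N, or if a joint passes its speed limit or range.

### The arm

A 6-joint arm with a two-finger parallel gripper is mounted at the origin on the work surface. World frame = base frame: x ahead of the robot, y to its left, z up, the work surface at z = 0. Lengths are in m, angles in rad, forces in N, time in s.
With the tool pointing down it reaches from about 0.35 to 0.975 m from the base axis. Payload 4.9 kg.
Tool frame: the origin (TCP) lies at the very end of the fingers, on their centre line; the grasp point (between the pads) lies 19 mm behind it; z points along the fingers, y is the line along which they close (so a half turn about z gives the same grasp; the last joint's range is limited). The gripper opens to 85 mm and grips with 20 to 120 N. Pads are 22 mm wide; open, the fingers measure 114 mm over their backs; the gripper's body (76 mm by 85 mm) begins 54 mm behind the grasp point. The pads swing forward as they close: fully open they stand 13 mm farther back than shut.
Start: joints at [-0.119, 0.053, 1.613, -0, 1.476, -0.119], TCP at [0.625, 0, 0.2] pointing down, gripper open.
Joint ranges: [-3.01, 3.01], [-1.01, 2.22], [0.06, 2.58], [-1.02, 4.17], [0.09, 2.62], [-3.14, 3.14]. Speed limits (rad/s): [2.57, 2.57, 3.14, 3.14, 3.14, 3.14].

### API

Orientations are given as a rotation vector (axis times angle).
In Python, from station import ctrl, imaging gives the robot as it stands.
- The arm moves only by the tool play_rows, never from a script. Its argument "series" is a list of rows, each a list of 3 entries, a list of its own where there are three numbers: the opening, from 0 (shut) to 1 (fully open), then the shift along the tool's x, y, z each as a share of 0.05 m, from -1 to 1, then the turn, a rotation vector about the tool's x, y, z each as a share of 8 degrees, from -1 to 1. In form: [[grip, [dx, dy, dz], [ax, ay, az]], ...]. A call has 1 to 8 rows; each row shifts and turns the commanded pose from where the row before left it, along the tool's axes as they then stand; what a row does not reach is not made up. A row lasts 1/8 s, in which the tool goes at most 62.5 mm and 10.7 degrees, less where a joint would pass 70% of its speed; a pose out of reach is approached as far as the arm can. A call with a number of a shift or a turn outside -1 to 1 is refused whole. A call with a gripper value outside its range is refused whole. The fingers move at their own pace and stop on an object; "force" is the grip in N (left out, the last holds). Time passes only in rows, so rows that do not move let the fingers close. It gives the time, the measured TCP pose, the force, the opening and the grip force at its end, in the units of the state.
- ctrl.get_obs(): the state, without advancing time (a new reading comes with each control period).
- imaging.get_image(name): name is "scene" or "side" or "wrist"; returns a dict with "color" (480x640x3 uint8, blue, green, red), "fx", "fy", "cx", "cy" (pixels), "extrinsics" (4x4, takes a point from world to camera coordinates); the wrist camera has in their place "hand_eye" (4x4, takes a point from camera to tool coordinates, whose origin is the TCP and whose axes are the flange's). Camera axes: x right, y down, z forward; pixel columns grow to the right and rows downward; lengths in m; the calibration is good to about 2 mm. The wrist camera is an equidistant fisheye: a pixel r from the principal point sees the ray r / f radians off the axis. A picture is of the moment at which its call begins: read the wrist's pose just before it. There is no depth.
- ctrl.finish_job(): hands the job in; it is judged then, once.
The state is a dict: "t": time; "q": joint angles; "dq": joint speeds; "effort": joint torques, N m; "tool_pos": TCP position; "tool_rot": TCP orientation; "contact_force": force on the tool from outside, world axes, zero at the start; "wrist_torque": the same for the moment, N m; "opening": finger opening in m; "grip_force": force on a finger pad.
Only numpy, scipy, OpenCV 4.12 (cv2) and the standard library are available. Lean on these libraries where they do the work, as an engineer would, in place of code of your own. Each camera call takes 0.05 s, during which the arm holds its last target. There are 200 camera calls.

## Working session

There is one attempt and no reset: what is moved stays moved. The work goes in short steps, Python scripts to look and compute and a tool call to move; the robot and the scene stay as the last step left them, time stands still between calls to the robot, and variables do not carry over. Pictures are saved under pics/ and viewed, at most 10 in all, crops included, and the job is handed in when it is done.

Besides the shell and the picture viewer there is one more tool, called after "Emit:" as name(argument=value, ...), one argument or row to a line, values as JSON. play_rows: Moves the arm, as the interface text tells. Shift numbers are shares of 0.05 m and turn numbers shares of 8 degrees, none past 1 either way. Its arguments: {"type":"object","properties":{"series":{"type":"array"},"force":{"type":"number"}},"required":["series"]}

```bash
ls; mkdir -p pics
cat > h.py <<'E'
import numpy as np, cv2
from scipy.spatial.transform import Rotation as R
from station import ctrl, imaging
def snap(name):
    o=ctrl.get_obs(); im=imaging.get_image(name)
    if name=="wrist":
        T=np.eye(4);T[:3,:3]=R.from_rotvec(o["tool_rot"]).as_matrix();T[:3,3]=o["tool_pos"]
        im["c2w"]=T@np.array(im["hand_eye"])
    else: im["c2w"]=np.linalg.inv(np.array(im["extrinsics"]))
    im["fish"]=name=="wrist"
    return im
def ray(im,u,v):
    a=np.array([(u-im["cx"])/im["fx"],(v-im["cy"])/im["fy"]])
    if im["fish"]:
        th=np.hypot(*a); d=np.array([*(a/max(th,1e-9)*np.sin(th)),np.cos(th)])
    else: d=np.array([*a,1.])
    return im["c2w"][:3,3], im["c2w"][:3,:3]@d/np.linalg.norm(d)
def onz(im,u,v,z):
    o,d=ray(im,u,v); return o+d*(z-o[2])/d[2]
def two(a,pa,b,pb):
    A=np.zeros((3,3));y=np.zeros(3);rs=[ray(a,*pa),ray(b,*pb)]
    for o,d in rs:
        P=np.eye(3)-np.outer(d,d);A+=P;y+=P@o
    x=np.linalg.solve(A,y)
    (o1,d1),(o2,d2)=rs;n=np.cross(d1,d2)
    return x,abs((o1-o2)@n/np.linalg.norm(n))
def proj(im,p):
    c=np.linalg.inv(im["c2w"])@np.array([*p,1.]);c=c[:3]
    if im["fish"]:
        th=np.arctan2(np.hypot(c[0],c[1]),c[2]);s=th/np.hypot(c[0],c[1])
    else: s=1/c[2]
    return im["fx"]*c[0]*s+im["cx"],im["fy"]*c[1]*s+im["cy"]
E
python3 - <<'E'
from h import *
import pickle
d={n:snap(n) for n in("scene","side","wrist")}
pickle.dump(d,open("v0.pkl","wb"))
for n in d:
    cv2.imwrite(f"pics/{n}0.png",d[n]["color"]); print(n,d[n]["c2w"].round(3).tolist(),d[n]["fx"],d[n]["cx"])
print(ctrl.get_obs())
E
```

```text
pics
scene [[-0.822, 0.407, -0.399, 0.968], [0.569, 0.581, -0.582, 0.541], [-0.005, -0.705, -0.709, 0.874], [0.0, 0.0, 0.0, 1.0]] 556.2009763737348 318.8893819175999
side [[0.903, -0.256, 0.345, 0.097], [-0.43, -0.553, 0.713, -0.936], [0.008, -0.793, -0.61, 0.789], [0.0, 0.0, 0.0, 1.0]] 528.7518691372833 315.6493496945742
wrist [[1.0, 0.0, -0.002, 0.625], [-0.001, -0.964, -0.266, 0.069], [-0.002, 0.266, -0.964, 0.372], [0.0, 0.0, 0.0, 1.0]] 371.64829954431775 321.46216521781275
{'t': 0.15, 'q': array([-1.19030223e-01,  5.32392591e-02,  1.61399574e+00,  1.05740248e-06,
        1.47601943e+00, -1.19015679e-01]), 'dq': array([-0.00076923, -0.00147838, -0.00483097,  0.00091415,  0.00093845,
       -0.0001339 ]), 'effort': array([ 5.10442842e-04, -3.94241810e+01, -3.70721948e+01, -1.15854355e-04,
        4.61802789e-03,  5.00508997e-05]), 'tool_pos': array([6.24448783e-01, 4.77797405e-05, 1.98714137e-01]), 'tool_rot': array([-2.22053331e+00, -2.22050079e+00,  1.61156576e-03]), 'contact_force': array([ 1.05898568,  0.08141448, -0.24698732]), 'wrist_torque': array([ 0.01688756, -0.00794995,  0.00922131]), 'grip_force': 0.0, 'opening': 0.08528666655594896}
```

View pics/scene0.png

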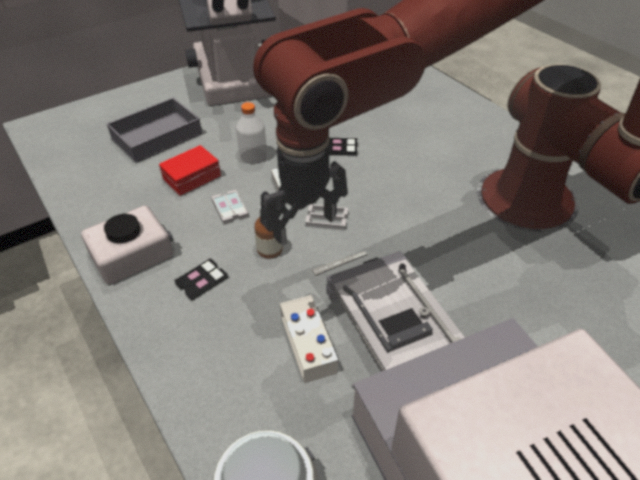

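View pics/side0.png

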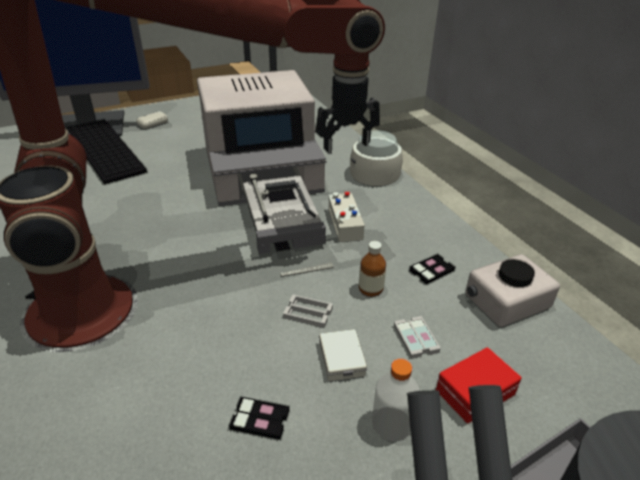

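View pics/wrist0.png

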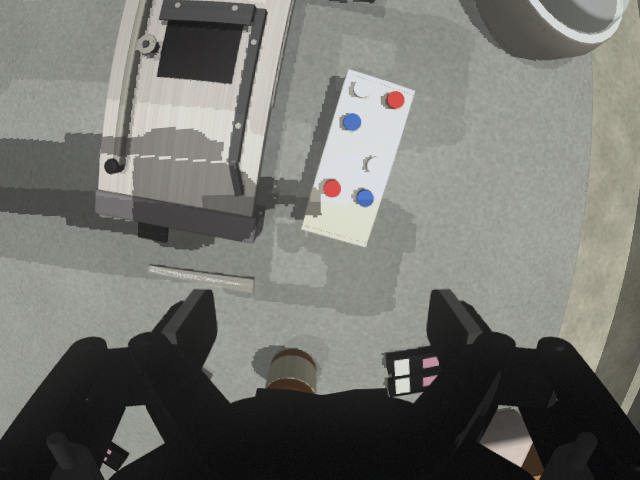

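The scene view shows the tray at (400,310), with the tube rack beside it. The side view shows the loaded carrier at (417,335) and the empty one at (308,310). The wrist view shows the knob at (113,166), roller cap at (147,43), paddle at (153,230) and panel top edge from (97,195) to (255,215).

Run:
```python
from h import *
import pickle
d=pickle.load(open("v0.pkl","rb"));s,c,w=d["side"],d["scene"],d["wrist"]
p=lambda *a:print(*[x.round(3) if hasattr(x,'round') else x for x in a])
p("carrier side",onz(s,417,335,.014),"scene",onz(c,229,206,.014), *two(s,(417,335),c,(229,206)))
p("spare",onz(s,308,310,.014)); p("bottle", onz(s,371,290,0)); p("medium",onz(s,397,430,0)); p("tipbox",onz(s,480,385,.05)); p("slidebox",onz(s,343,350,.03))
p("knob",*two(w,(113,166),s,(252,178)),*two(w,(113,166),c,(404,267)))
for n,uv in dict(knob=(113,166),roller=(147,43),paddle=(153,232),pl=(97,193),pr=(254,215),railtop=(262,12),railbot=(238,165),backl=(165,10),backr=(253,15)).items(): p(n,onz(w,*uv,.07))
p("scanner shelf front corners scene", onz(c,357,385,.1),onz(c,523,322,.1)); p("side", onz(s,215,172,.1),onz(s,325,155,.1))
def crop(im,x0,y0,x1,y1,k): return cv2.resize(im["color"][y0:y1,x0:x1],None,fx=k,fy=k,interpolation=cv2.INTER_CUBIC)
a=crop(c,300,230,500,430,3)[:, :600]; b=crop(s,195,60,345,260,3)
cv2.imwrite("pics/tray.png",np.hstack([cv2.resize(a,(400,400)),cv2.resize(b,(390,520))[:400]]))
```

```text
carrier side [ 0.594 -0.373  0.014] scene [ 0.598 -0.365  0.014] [ 0.597 -0.37   0.01 ] 0.001
spare [ 0.428 -0.219  0.014]
bottle [ 0.587 -0.208 -0.   ]
medium [ 0.45 -0.53  0.  ]
tipbox [ 0.604 -0.542  0.05 ]
slidebox [ 0.436 -0.358  0.03 ]
knob [0.452 0.071 0.152] 0.067 [0.438 0.05  0.079] 0.005
knob [0.435 0.049 0.07 ]
roller [0.473 0.157 0.07 ]
paddle [ 0.471 -0.013  0.07 ]
pl [0.413 0.025 0.07 ]
pr [0.567 0.002 0.07 ]
railtop [0.575 0.173 0.07 ]
railbot [0.555 0.044 0.07 ]
backl [0.489 0.186 0.07 ]
backr [0.568 0.171 0.07 ]
scanner shelf front corners scene [0.669 0.207 0.1  ] [0.366 0.273 0.1  ]
side [0.386 0.267 0.1  ] [0.688 0.231 0.1  ]
```

View pics/tray.png

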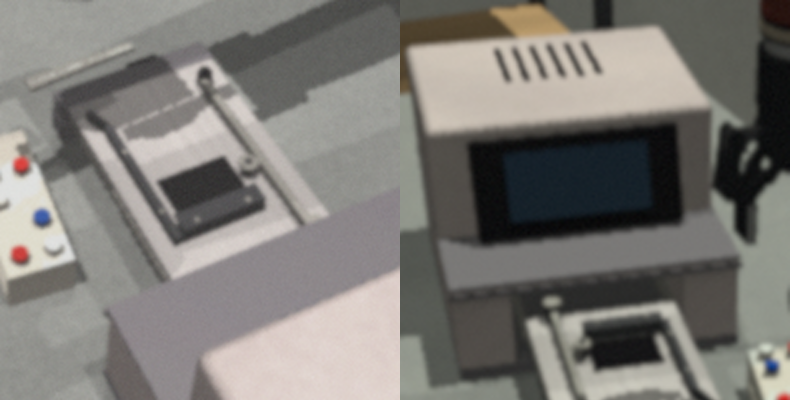

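Emit:
play_rows(
  series=[
    [1,[0.4,-0.6,0],[0,0,0]],
    [1,[0.4,-0.6,0],[0,0,0]],
    [1,[0.4,-0.6,0],[0,0,0]],
    [1,[0.4,-0.6,0],[0,0,0]],
    [1,[0,0,0],[0,0,0]],
    [1,[0,0,0],[0,0,0]],
  ],
)

```text
t: 0.9
tool_pos: [0.5053, 0.0798, 0.1997]
tool_rot: [2.221, 2.221, 0.0]
contact_force: [-0.2, -0.1, -0.3]
opening: 0.0855
grip_force: 0.0
```

Run:
```python
from h import *
import pickle
w=snap("wrist");pickle.dump(w,open("v1.pkl","wb"));cv2.imwrite("pics/w1.png",w["color"])
d=pickle.load(open("v0.pkl","rb"));s,c=d["side"],d["scene"]
print("shelf",two(c,(353.5,387),s,(325,160.8)),two(c,(523,322),s,(213,172)))
o=ctrl.get_obs();print(o["tool_pos"],o["t"])
```

```text
shelf (array([0.67509508, 0.20528871, 0.0977292 ]), np.float64(0.00017042180027927666)) (array([0.37556207, 0.27207077, 0.10288774]), np.float64(0.013691692818381505))
[0.50553715 0.07960097 0.19971171] 0.95
```

View pics/w1.png

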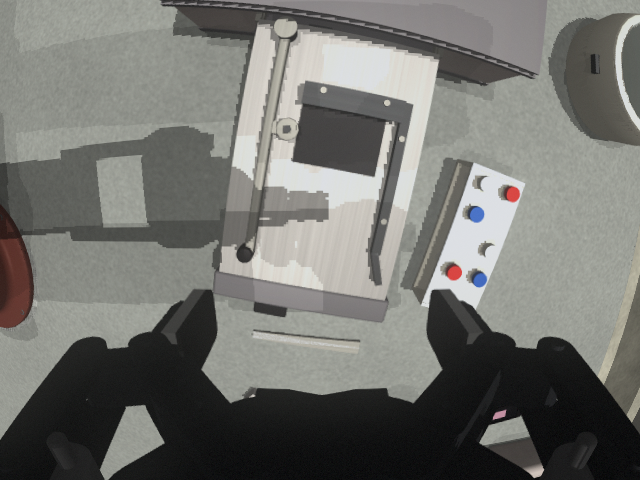

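The wrist view, now nearer the tray, shows the knob at (244,254), roller cap (287,128), pivot (285,28), lip (305-412, 82-105), fence to (376,250), panel outer edge (214,295)-(384,321) and paddle (270,310). I'll enlarge this view and the earlier one to read matched corners.

Run:
```python
from h import *
import pickle
w=pickle.load(open("v1.pkl","rb"));d=pickle.load(open("v0.pkl","rb"))["wrist"]
a=cv2.resize(w["color"][10:330,200:430],None,fx=1.8,fy=1.8,interpolation=cv2.INTER_CUBIC)
b=cv2.resize(d["color"][0:250,90:300],None,fx=1.8,fy=1.8,interpolation=cv2.INTER_CUBIC)
o=np.zeros((576,a.shape[1]+b.shape[1],3),np.uint8);o[:a.shape[0],:a.shape[1]]=a;o[:b.shape[0],a.shape[1]:]=b
cv2.imwrite("pics/ab.png",o);print(a.shape,b.shape)
```

```text
(576, 414, 3) (450, 378, 3)
```

View pics/ab.png

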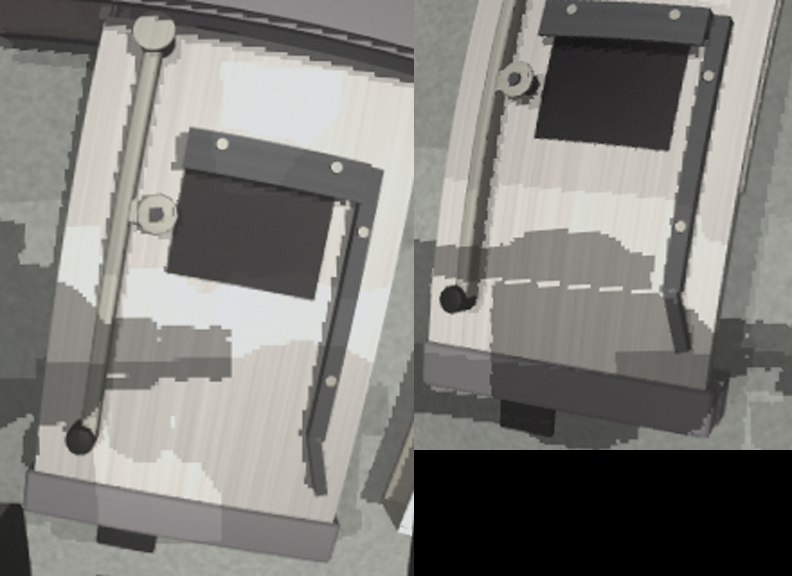

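The enlarged crops show the same marks in both views. In the left one they are the roller cap (155,214), knob (80,438), fence screws (364,232)/(331,380), lip screws (222,144)/(337,167), outer panel corners (25,508)/(328,562) and paddle front (98,543)-(153,552).

Run:
```python
from h import *
import pickle
w=pickle.load(open("v1.pkl","rb"));d=pickle.load(open("v0.pkl","rb"))["wrist"]
A=lambda x,y:(x/1.8+200-.2,y/1.8+10-.2); B=lambda x,y:(x/1.8+90-.2,y/1.8-.2)
P={}
for n,a,b in [("cap",(155,214),(103,79)),("knob",(80,438),(39,299)),("fs1",(364,232),(295,76)),("fs2",(331,380),(266,226)),("ls1",(222,144),(158,9)),("ls2",(337,167),(261,14)),("pL",(25,508),(10,388)),("pR",(328,562),(293,437)),("sL",(30,471),(10,343)),("sR",(339,524),(300,390)),("padL",(98,543),(87,430)),("padR",(153,552),(139,437)),("holeL",(167,272),(120,137)),("holeR",(315,300),(255,150)),("hTL",(187,170),(139,37)),("fBend",(316,433),(261,292))]:
    x,e=two(w,A(*a),d,B(*b));P[n]=x;print(n,x.round(4),round(e,4))
for a,b in [("fs2","fs1"),("pL","pR"),("sL","sR"),("ls1","ls2"),("holeL","holeR"),("holeL","hTL"),("padL","padR")]:
    v=P[b]-P[a];print(a,b,np.degrees(np.arctan2(v[1],v[0])).round(2),np.linalg.norm(v).round(4))
```

```text
cap [0.4776 0.1531 0.0801] 0.0008
knob [0.4397 0.0504 0.0802] 0.0007
fs1 [0.57   0.1456 0.0753] 0.0002
fs2 [0.5568 0.0773 0.0755] 0.0003
ls1 [0.5066 0.1831 0.0842] 0.0004
ls2 [0.5558 0.1739 0.0846] 0.0002
pL [0.4012 0.0025 0.0585] 0.003
pR [ 0.5631 -0.0247  0.0627] 0.0003
sL [0.409  0.0275 0.0656] 0.0009
sR [ 0.5675 -0.0014  0.0635] 0.0013
padL [ 0.4353 -0.0286  0.0352] 0.0016
padR [ 0.4672 -0.034   0.0333] 0.0002
holeL [0.4813 0.1262 0.0667] 0.0
holeR [0.5497 0.1134 0.0662] 0.0
hTL [0.4917 0.1736 0.072 ] 0.0025
fBend [0.5519 0.0475 0.0655] 0.0021
fs2 fs1 79.08 0.0696
pL pR -9.54 0.1643
sL sR -10.34 0.1612
ls1 ls2 -10.48 0.0501
holeL holeR -10.62 0.0695
holeL hTL 77.67 0.0489
padL padR -9.51 0.0324
```

Emit:
play_rows(
  series=[
    [1,[-0.92,0.19,0],[0,0,0]],
    [1,[-0.92,0.19,0],[0,0,0]],
    [1,[-0.92,0.19,0],[0,0,0]],
    [1,[-0.92,0.19,0],[0,0,0]],
    [1,[-0.92,0.19,0],[0,0,0]],
    [1,[-0.92,0.19,0],[0,0,0]],
    [1,[-0.92,0.19,0],[0,0,0]],
    [1,[-0.92,0.19,0],[0,0,0]],
  ],
)

```text
t: 1.95
tool_pos: [0.5814, -0.2908, 0.1992]
tool_rot: [-2.223, -2.22, 0.0]
contact_force: [0.2, 1.5, 0.6]
opening: 0.0854
grip_force: 0.0
```

Emit:
play_rows(
  series=[
    [1,[-0.92,0.19,0],[0,0,0]],
    [1,[-0.92,0.19,0],[0,0,0]],
    [1,[0,0,0],[0,0,0]],
    [1,[0,0,0],[0,0,0]],
  ],
)

```text
t: 2.45
tool_pos: [0.5998, -0.3804, 0.1989]
tool_rot: [-2.221, -2.219, -0.0]
contact_force: [-0.1, 0.0, -0.0]
opening: 0.0855
grip_force: 0.0
```

Run:
```python
from h import *
import pickle
w=snap("wrist");pickle.dump(w,open("v2.pkl","wb"))
o=ctrl.get_obs();print(o["tool_pos"],o["t"],o["q"].round(2))
u,v=proj(w,(0.597,-0.37,0.014));print(u,v)
x0,y0=int(u)-100,max(0,int(v)-90)
cv2.imwrite("pics/car.png",cv2.resize(w["color"][y0:y0+180,x0:x0+200],None,fx=3,fy=3,interpolation=cv2.INTER_CUBIC));print(x0,y0)
```

```text
[ 0.5999477  -0.3796723   0.19922808] 2.5 [-0.67  0.25  1.4   0.    1.5  -0.67]
319.0467726554068 193.97765860051567
219 103
```

View pics/car.png

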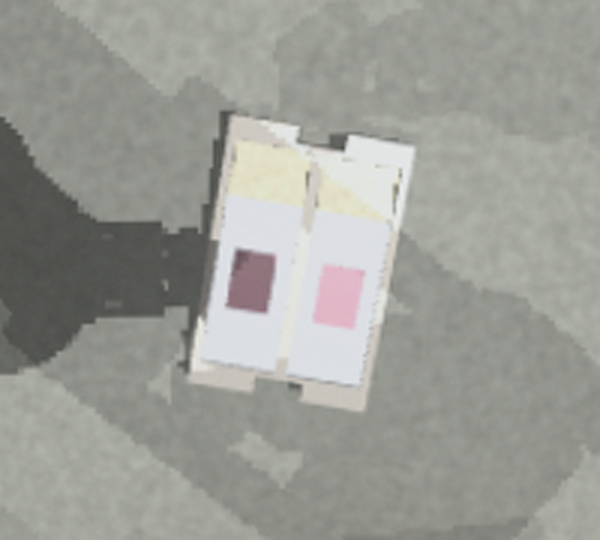

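The close-up shows the two-slide carrier, with corners at crop px (232,113), (414,148), (365,410) and (190,382). Its notched ends are at the top and bottom.

Run:
```python
from h import *
import pickle
w=pickle.load(open("v2.pkl","rb"))
c=[onz(w,x/3+219-.3,y/3+103-.3,.014) for x,y in [(232,113),(414,148),(365,410),(190,382)]]
m=np.mean(c,0);print(m.round(4),[np.linalg.norm(c[i]-c[(i+1)%4]).round(4) for i in range(4)])
for a,b in [(3,0),(2,1),(0,1),(3,2)]:
    v=c[b]-c[a];print(np.degrees(np.arctan2(v[1],v[0])).round(2))
```

```text
[ 0.5966 -0.3672  0.014 ] [np.float64(0.0593), np.float64(0.0886), np.float64(0.0593), np.float64(0.0901)]
80.21
80.26
-10.96
-9.5
```

Emit:
play_rows(
  series=[
    [1,[0.25,-0.07,0.4],[0,0,0]],
    [1,[0,0,0.6],[0,0,0.64]],
    [1,[0,0,0.8],[0,0,0.64]],
    [1,[0,0,0.8],[0,0,0]],
    [1,[0,0,0.8],[0,0,0]],
    [1,[0,0,0.35],[0,0,0]],
    [1,[0,0,0.25],[0,0,0]],
    [1,[0,0,0],[0,0,0]],
  ],
)

```text
t: 3.5
tool_pos: [0.5967, -0.3673, -0.0]
tool_rot: [2.41, 2.015, 0.0]
contact_force: [-0.1, 0.6, -0.2]
opening: 0.0857
grip_force: 0.0
```

Emit:
play_rows(
  force=40,
  series=[
    [0.6,[0,0,0],[0,0,0]],
    [0.6,[0,0,0],[0,0,0]],
    [0.6,[0,0,0],[0,0,0]],
    [0.6,[0,0,0],[0,0,0]],
    [0.6,[0,0,0],[0,0,0]],
    [0.6,[0,0,0],[0,0,0]],
  ],
)

```text
t: 4.25
tool_pos: [0.5965, -0.3675, -0.0003]
tool_rot: [-2.411, -2.014, 0.0]
contact_force: [0.1, 0.0, 1.1]
opening: 0.0513
grip_force: 0.0
```

Run:
```python
from h import *
w=snap("wrist");s=snap("side")
u,v=proj(s,(0.597,-0.367,0.02));u,v=int(u),int(v)
a=cv2.resize(s["color"][v-60:v+60,u-60:u+60],(480,480),interpolation=cv2.INTER_CUBIC)
u,v=proj(w,(0.597,-0.367,0.014));print(u,v);
b=cv2.resize(w["color"][100:420,200:440],(300,400))
b=np.vstack([b,np.zeros((80,300,3),np.uint8)])
cv2.imwrite("pics/g1.png",np.hstack([a,b]))
o=ctrl.get_obs();print(o["opening"],o["contact_force"],o["grip_force"])
```

```text
323.3885235075321 283.94159424507257
0.05123210715458144 [ 0.37201716  0.95608249 -0.3835771 ] 0.0
```

View pics/g1.png

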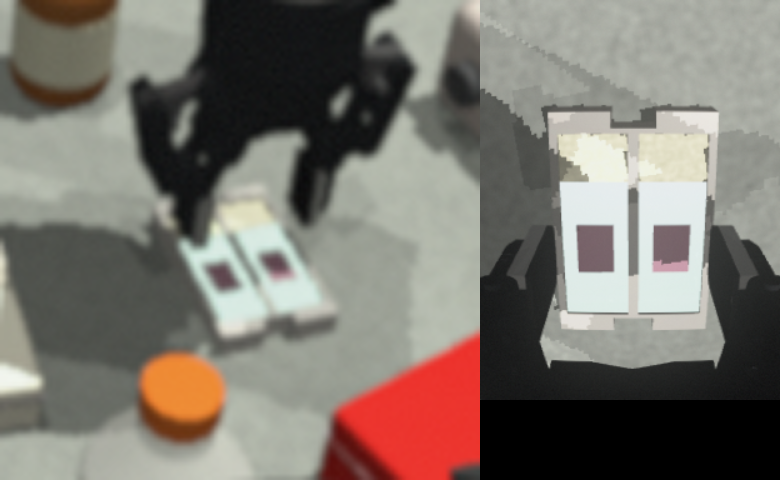

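The side crop shows the fingertips hovering just above the carrier's top, with their swing-back lifting them clear. The carrier hasn't moved. I'll reopen, go lower and close again.

Emit:
play_rows(
  force=40,
  series=[
    [1,[0,0,0],[0,0,0]],
    [1,[0,0,0],[0,0,0]],
    [1,[0,0,0],[0,0,0]],
    [1,[0,0,0.1],[0,0,0]],
    [1,[0,0,0.1],[0,0,0]],
    [1,[0,0,0],[0,0,0]],
  ],
)

```text
t: 5.1
tool_pos: [0.5959, -0.367, -0.0114]
tool_rot: [-2.41, -2.013, 0.001]
contact_force: [-0.9, 1.5, -0.1]
opening: 0.0852
grip_force: 0.0
```

Emit:
play_rows(
  series=[
    [0.6,[0,0,0],[0,0,0]],
    [0.6,[0,0,0],[0,0,0]],
    [0.6,[0,0,0],[0,0,0]],
    [0.6,[0,0,0],[0,0,0]],
    [0.6,[0,0,0],[0,0,0]],
    [0.6,[0,0,0],[0,0,0]],
  ],
)

```text
t: 5.85
tool_pos: [0.5965, -0.3675, -0.0103]
tool_rot: [2.411, 2.014, -0.0]
contact_force: [-0.2, 0.1, -0.0]
opening: 0.0515
grip_force: 0.0
```

Run:
```python
from h import *
w=snap("wrist");s=snap("side");o=ctrl.get_obs()
Rm=R.from_rotvec(o["tool_rot"]).as_matrix();t=o["tool_pos"];print(t,o["opening"])
for b in (0,.01,.02,.03,.05):
    for y in (-.026,.026):
        p=t+Rm@[0,y,-b];print(b,y,np.round(proj(w,p)),np.round(proj(s,p)))
# carrier now: bright/pink detection in wrist
hsv=cv2.cvtColor(w["color"],cv2.COLOR_BGR2HSV)
cv2.imwrite("pics/g2.png",np.hstack([cv2.resize(w["color"][140:400,220:430],(420,520),interpolation=cv2.INTER_CUBIC),cv2.resize(s["color"][270:380,360:440],(378,520),interpolation=cv2.INTER_CUBIC)]))
```

```text
[ 0.59646544 -0.3675315  -0.01027707] 0.05133982257936395
0 -0.026 [271. 274.] [403. 343.]
0 0.026 [374. 274.] [427. 339.]
0.01 -0.026 [268. 281.] [403. 340.]
0.01 0.026 [377. 281.] [427. 335.]
0.02 -0.026 [265. 290.] [404. 337.]
0.02 0.026 [380. 290.] [428. 332.]
0.03 -0.026 [262. 299.] [404. 333.]
0.03 0.026 [383. 299.] [429. 328.]
0.05 -0.026 [254. 321.] [406. 326.]
0.05 0.026 [391. 321.] [430. 321.]
```

View pics/g2.png

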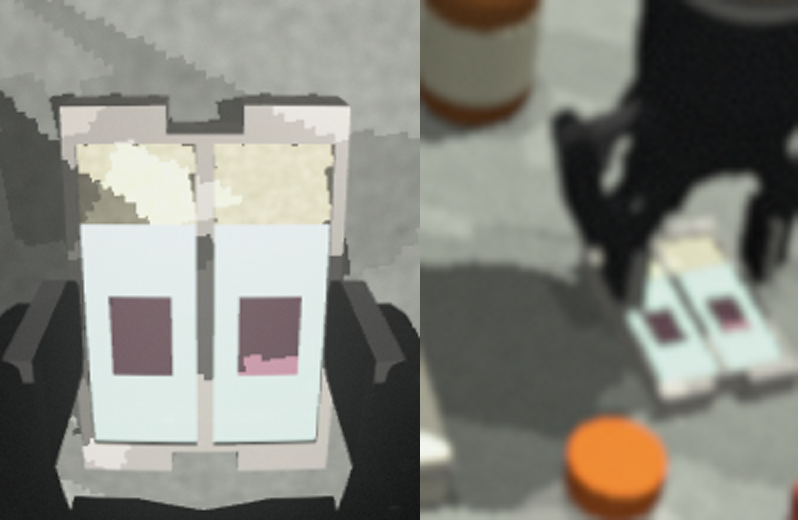

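The wrist crop shows the pads still about 5 mm clear on each side of the carrier, so the true gap is wider than the reading. I'll raise slightly and close further.

Emit:
play_rows(
  force=40,
  series=[
    [0.6,[0,0,-0.14],[0,0,0]],
    [0.5,[0,0,0],[0,0,0]],
    [0.4,[0,0,0],[0,0,0]],
    [0.3,[0,0,0],[0,0,0]],
    [0.3,[0,0,0],[0,0,0]],
    [0.3,[0,0,0],[0,0,0]],
    [0.3,[0,0,0],[0,0,0]],
    [0.3,[0,0,0],[0,0,0]],
  ],
)

```text
t: 6.95
tool_pos: [0.5965, -0.3675, -0.0033]
tool_rot: [2.411, 2.014, -0.0]
contact_force: [-0.3, 0.0, 0.7]
opening: 0.0257
grip_force: 0.0
```

Run:
```python
from h import *
w=snap("wrist");o=ctrl.get_obs();print(o["opening"],o["tool_pos"])
g=cv2.cvtColor(w["color"],cv2.COLOR_BGR2GRAY)
for v in range(250,400,15):
    print(v,[int(x) for x in g[v,200:446:6]])
t=o["tool_pos"];Rm=R.from_rotvec(o["tool_rot"]).as_matrix()
for b in (0,.01,.02,.03): print([np.round(proj(w,t+Rm@[0,y,-b])).tolist() for y in (-.03,-.013,.013,.03)])
```

```text
0.025405856052619812 [ 0.59645793 -0.36750089 -0.00335236]
250 [91, 91, 87, 90, 93, 92, 91, 95, 94, 83, 102, 238, 238, 238, 239, 238, 239, 239, 238, 239, 198, 215, 239, 239, 239, 239, 240, 239, 239, 238, 238, 201, 149, 149, 153, 170, 140, 149, 157, 151, 152]
265 [90, 90, 90, 91, 89, 89, 95, 94, 94, 94, 131, 237, 238, 237, 238, 238, 238, 238, 238, 239, 110, 152, 238, 238, 239, 239, 238, 238, 237, 238, 238, 103, 169, 169, 167, 168, 160, 159, 167, 170, 169]
280 [85, 88, 89, 87, 92, 89, 90, 95, 91, 96, 122, 236, 229, 88, 86, 133, 237, 237, 237, 238, 128, 164, 238, 238, 237, 238, 65, 91, 91, 237, 230, 102, 160, 171, 173, 170, 168, 166, 165, 163, 168]
295 [91, 91, 89, 89, 91, 89, 90, 90, 87, 51, 47, 47, 82, 83, 53, 59, 111, 110, 237, 237, 127, 164, 237, 217, 111, 109, 59, 87, 86, 85, 56, 54, 163, 169, 166, 174, 165, 163, 165, 165, 168]
310 [88, 89, 91, 89, 90, 91, 89, 91, 48, 42, 41, 77, 81, 65, 48, 54, 107, 108, 236, 236, 124, 163, 236, 214, 178, 107, 57, 55, 84, 84, 68, 51, 48, 166, 158, 162, 163, 164, 162, 169, 165]
325 [28, 49, 90, 91, 87, 117, 32, 35, 40, 39, 39, 40, 49, 48, 48, 48, 2
[... 399 characters left out ...]
203, 207, 206, 169, 45, 41, 41, 40, 38, 36, 33, 32, 34, 30, 45, 46, 34, 33]
370 [28, 26, 28, 27, 22, 25, 24, 27, 29, 26, 32, 34, 34, 76, 56, 160, 161, 168, 163, 161, 160, 163, 166, 167, 166, 165, 165, 41, 38, 36, 38, 33, 38, 31, 27, 29, 26, 30, 31, 26, 29]
385 [28, 27, 27, 27, 20, 22, 24, 24, 26, 26, 30, 30, 31, 180, 160, 160, 163, 159, 164, 160, 158, 161, 159, 165, 165, 167, 159, 161, 36, 33, 31, 27, 27, 27, 27, 27, 24, 23, 28, 23, 25]
[[263.0, 274.0], [296.0, 274.0], [348.0, 274.0], [382.0, 273.0]]
[[260.0, 281.0], [295.0, 281.0], [350.0, 281.0], [385.0, 281.0]]
[[257.0, 290.0], [294.0, 290.0], [351.0, 290.0], [388.0, 289.0]]
[[253.0, 299.0], [292.0, 299.0], [353.0, 299.0], [392.0, 299.0]]
```

Run:
```python
from h import *
w=snap("wrist");s=snap("side");o=ctrl.get_obs()
g=cv2.cvtColor(w["color"],cv2.COLOR_BGR2GRAY)
for v in range(266,304,3): print(v,[int(x) for x in g[v,262:386:3]])
t=o["tool_pos"];Rm=R.from_rotvec(o["tool_rot"]).as_matrix()
for x in (.011,-.011):
  for b in (-.01,0,.01,.02,.03): print(x,b,[np.round(proj(w,t+Rm@[x,y,-b])).tolist() for y in (-.027,-.013,.013,.027)])
gs=cv2.cvtColor(s["color"],cv2.COLOR_BGR2GRAY)
print("side")
for v in range(306,350,2): print(v,[int(x) for x in gs[v,392:446:2]])
for b in (-.01,0,.01,.02,.03): print(b,[np.round(proj(s,t+Rm@[0,y,-b])).tolist() for y in (-.027,-.013,.013,.027)])
```

```text
266 [133, 237, 237, 237, 237, 238, 238, 237, 238, 238, 238, 238, 238, 239, 239, 239, 238, 238, 239, 110, 109, 109, 238, 239, 239, 238, 239, 239, 238, 238, 238, 238, 238, 238, 238, 238, 238, 237, 238, 237, 118, 104]
269 [131, 237, 236, 237, 237, 237, 237, 237, 237, 238, 237, 238, 238, 238, 238, 238, 238, 238, 238, 110, 109, 109, 239, 238, 238, 239, 238, 239, 238, 237, 238, 238, 238, 238, 239, 237, 237, 238, 238, 237, 108, 104]
272 [108, 236, 236, 237, 237, 236, 237, 238, 237, 237, 237, 238, 238, 237, 239, 238, 238, 238, 238, 108, 109, 118, 238, 238, 238, 239, 238, 238, 237, 238, 238, 237, 237, 237, 237, 237, 238, 237, 237, 237, 109, 104]
275 [123, 236, 237, 237, 237, 237, 237, 237, 237, 237, 238, 237, 238, 238, 237, 238, 238, 237, 238, 129, 130, 129, 237, 237, 238, 238, 238, 238, 238, 238, 238, 238, 238, 237, 238, 237, 237, 237, 238, 237, 101, 103]
278 [123, 231, 237, 236, 96, 100, 109, 116, 108, 115, 237, 237, 237, 238, 237, 237, 238, 238, 238, 129, 128, 130, 238, 238, 238, 237, 238, 238, 237, 237, 238, 114, 120, 115, 107, 100, 166, 237, 237, 236, 103, 102]
281 [122, 231, 237, 233, 8
[... 4790 characters left out ...]
22, 222, 225, 227, 228, 214, 204, 222, 227, 228, 228, 228, 225, 193, 176, 158, 155, 159]
346 [82, 80, 80, 79, 80, 79, 80, 87, 148, 221, 228, 228, 227, 228, 227, 203, 209, 225, 222, 220, 216, 211, 201, 193, 167, 157, 158]
348 [82, 81, 80, 81, 81, 81, 81, 82, 108, 195, 227, 228, 227, 224, 221, 199, 169, 170, 159, 187, 190, 185, 171, 160, 153, 157, 159]
-0.01 [[402.0, 345.0], [409.0, 343.0], [421.0, 341.0], [427.0, 339.0]]
0 [[403.0, 341.0], [409.0, 340.0], [421.0, 337.0], [428.0, 336.0]]
0.01 [[403.0, 338.0], [410.0, 336.0], [422.0, 334.0], [428.0, 333.0]]
0.02 [[404.0, 334.0], [410.0, 333.0], [422.0, 330.0], [429.0, 329.0]]
0.03 [[404.0, 331.0], [411.0, 329.0], [423.0, 327.0], [430.0, 326.0]]
```

The two views put the fingertips about 27 mm behind the reported TCP, so they are at z≈0.024. I'll open and go down accordingly, watching the force.

Emit:
play_rows(
  force=40,
  series=[
    [1,[0,0,0],[0,0,0]],
    [1,[0,0,0],[0,0,0]],
    [1,[0,0,0],[0,0,0]],
    [1,[0,0,0],[0,0,0]],
    [1,[0,0,0.14],[0,0,0]],
    [1,[0,0,0.14],[0,0,0]],
    [1,[0,0,0.1],[0,0,0]],
    [1,[0,0,0],[0,0,0]],
  ],
)

```text
t: 8.1
tool_pos: [0.5959, -0.367, -0.0234]
tool_rot: [-2.41, -2.013, 0.001]
contact_force: [-0.0, 0.3, -0.5]
opening: 0.0852
grip_force: 0.0
```

Emit:
play_rows(
  series=[
    [0.6,[0,0,0],[0,0,0]],
    [0.6,[0,0,0],[0,0,0]],
    [0.6,[0,0,0],[0,0,0]],
    [0.6,[0,0,0],[0,0,0]],
    [0.6,[0,0,0],[0,0,0]],
  ],
)

```text
t: 8.72
tool_pos: [0.5975, -0.3682, -0.0208]
tool_rot: [2.409, 2.013, 0.001]
contact_force: [1.3, -1.3, 6.3]
opening: 0.0511
grip_force: 2.8
```

Emit:
play_rows(
  force=40,
  series=[
    [0.65,[0,0,-0.2],[0,0,0]],
    [1,[0,0,0],[0,0,0]],
    [1,[0,0,0],[0,0,0]],
    [1,[0,0,0],[0,0,0]],
    [1,[0,0,0.15],[0,0,0]],
    [1,[0,0,0.15],[0,0,0]],
    [1,[0,0,0.1],[0,0,0]],
    [1,[0,0,0],[0,0,0]],
  ],
)

```text
t: 9.72
tool_pos: [0.5959, -0.3671, -0.0334]
tool_rot: [-2.41, -2.013, 0.001]
contact_force: [-0.9, -0.1, -0.5]
opening: 0.0854
grip_force: 0.0
```

Emit:
play_rows(
  series=[
    [0.6,[0,0,0],[0,0,0]],
    [0.6,[0,0,0],[0,0,0]],
    [0.6,[0,0,0],[0,0,0]],
    [0.6,[0,0,0],[0,0,0]],
    [0.6,[0,0,0],[0,0,0]],
  ],
)

```text
t: 10.35
tool_pos: [0.597, -0.3679, -0.0315]
tool_rot: [2.41, 2.014, 0.0]
contact_force: [0.2, -0.2, 3.9]
opening: 0.0588
grip_force: 45.5
```

Gripped at 58.8 mm with 45 N. Next: lift, carry level and turn.

Emit:
play_rows(
  series=[
    [0.6,[0,0,-0.2],[0,0,0]],
    [0.6,[0,0,-0.6],[0,0,0]],
    [0.6,[0,0,-0.9],[0,0,0]],
    [0.6,[0,0,-0.9],[0,0,0]],
    [0.6,[0,0,-0.9],[0,0,0]],
    [0.6,[0,0,-0.1],[0,0,0]],
    [0.6,[0.42,-0.17,0],[0,0,0]],
    [0.6,[0.84,-0.34,0],[0,0,0]],
  ],
)

```text
t: 11.35
tool_pos: [0.5811, -0.3006, 0.145]
tool_rot: [-2.41, -2.009, 0.002]
contact_force: [0.4, 0.2, -2.1]
opening: 0.0585
grip_force: 44.9
```

Emit:
play_rows(
  series=[
    [0.6,[0.84,-0.34,0],[0,0,0]],
    [0.6,[0.84,-0.34,0],[0,0,0]],
    [0.6,[0.84,-0.34,0],[0,0,0]],
    [0.6,[0.84,-0.34,0],[0,0,0]],
    [0.6,[0.84,-0.34,0],[0,0,0]],
    [0.6,[0.84,-0.34,0],[0,0,0]],
    [0.6,[0.84,-0.34,0],[0,0,0]],
    [0.6,[0.84,-0.34,0],[0,0,0]],
  ],
)

```text
t: 12.35
tool_pos: [0.5064, 0.0553, 0.1452]
tool_rot: [-2.409, -2.012, 0.004]
contact_force: [0.6, -0.5, -0.3]
opening: 0.0588
grip_force: 44.9
```

Emit:
play_rows(
  series=[
    [0.6,[0.42,-0.17,0],[0,0,0]],
    [0.6,[0,0,0],[0,0,-0.5]],
    [0.6,[0,0,0],[0,0,-0.9]],
    [0.6,[0,0,0],[0,0,-0.9]],
    [0.6,[0,0,0],[0,0,-0.9]],
    [0.6,[0,0,0],[0,0,-0.9]],
    [0.6,[0,0,0],[0,0,-0.9]],
    [0.6,[0,0,0],[0,0,-0.9]],
  ],
)

```text
t: 13.35
tool_pos: [0.5021, 0.076, 0.1451]
tool_rot: [-1.395, -2.81, 0.003]
contact_force: [0.2, 0.4, -1.8]
opening: 0.0586
grip_force: 44.9
```

Emit:
play_rows(
  series=[
    [0.6,[0,0,0],[0,0,-0.9]],
    [0.6,[0,0,0],[0,0,-0.9]],
    [0.6,[0,0,0],[0,0,-0.9]],
    [0.6,[0,0,0],[0,0,-0.9]],
    [0.6,[0,0,0],[0,0,-0.9]],
    [0.6,[0,0,0],[0,0,-0.85]],
    [0.6,[0,0,0],[0,0,0]],
    [0.6,[0,0,0],[0,0,0]],
  ],
)

```text
t: 14.35
tool_pos: [0.5031, 0.076, 0.1465]
tool_rot: [-0.283, -3.127, 0.0]
contact_force: [-0.4, -0.4, -1.1]
opening: 0.0589
grip_force: 44.9
```

Emit:
play_rows(
  series=[
    [0.6,[0.02,0,0.4],[0,0,0]],
    [0.6,[0,0,0.6],[0,0,0]],
    [0.6,[0,0,0.6],[0,0,0]],
    [0.6,[0,0,0.4],[0,0,0]],
    [0.6,[0,0,0.1],[0,0,0]],
    [0.6,[0,0,0],[0,0,0]],
    [0.6,[0,0,0],[0,0,0]],
  ],
)

```text
t: 15.22
tool_pos: [0.5037, 0.0763, 0.0437]
tool_rot: [0.28, 3.127, 0.0]
contact_force: [-0.3, -0.0, -1.7]
opening: 0.0586
grip_force: 44.9
```

Emit:
play_rows(
  series=[
    [0.6,[0,0,0.04],[0,0,0]],
    [0.6,[0,0,0.04],[0,0,0]],
    [0.6,[0,0,0],[0,0,0]],
  ],
)

```text
t: 15.6
tool_pos: [0.5028, 0.0762, 0.0386]
tool_rot: [-0.28, -3.129, -0.0]
contact_force: [-0.2, -1.6, -1.9]
opening: 0.0591
grip_force: 44.9
```

Emit:
play_rows(
  series=[
    [0.6,[0,0,0.04],[0,0,0]],
    [0.6,[0,0,0.04],[0,0,0]],
    [0.6,[0,0,0],[0,0,0]],
  ],
)

```text
t: 15.98
tool_pos: [0.5026, 0.0762, 0.0344]
tool_rot: [-0.28, -3.128, 0.0]
contact_force: [-0.0, -0.4, -1.7]
opening: 0.0586
grip_force: 44.9
```

Emit:
play_rows(
  series=[
    [0.6,[0,0,0.02],[0,0,0]],
    [0.6,[0,0,0.02],[0,0,0]],
    [0.6,[0,0,0],[0,0,0]],
  ],
)

```text
t: 16.35
tool_pos: [0.503, 0.0762, 0.0334]
tool_rot: [-0.28, -3.129, -0.0]
contact_force: [-4.3, -0.9, 4.2]
opening: 0.059
grip_force: 45.6
```

Emit:
play_rows(
  series=[
    [0.6,[0,0,-0.03],[0,0,0]],
    [0.6,[0,0,0],[0,0,0]],
    [0.6,[-0.03,0,0],[0,0,0]],
    [0.6,[0,0,0],[0,0,0]],
  ],
)

```text
t: 16.85
tool_pos: [0.5044, 0.0759, 0.034]
tool_rot: [-0.28, -3.129, -0.0]
contact_force: [-0.5, -0.2, -1.9]
opening: 0.0585
grip_force: 44.9
```

Emit:
play_rows(
  series=[
    [0.6,[-0.03,0,0],[0,0,0]],
    [0.6,[0,0,0],[0,0,0]],
  ],
)

```text
t: 17.1
tool_pos: [0.5056, 0.0757, 0.034]
tool_rot: [-0.28, -3.128, -0.0]
contact_force: [-1.5, 0.2, -1.5]
opening: 0.0585
grip_force: 45.0
```

Emit:
play_rows(
  series=[
    [0.6,[-0.03,0,0],[0,0,0]],
    [0.6,[0,0,0],[0,0,0]],
  ],
)

```text
t: 17.35
tool_pos: [0.5056, 0.0757, 0.0336]
tool_rot: [-0.28, -3.125, -0.0]
contact_force: [-6.2, 1.4, 1.3]
opening: 0.0588
grip_force: 45.2
```

Emit:
play_rows(
  series=[
    [0.6,[-0.02,0,0],[0,0,0]],
    [0.6,[0,0,0],[0,0,0]],
  ],
)

```text
t: 17.6
tool_pos: [0.5055, 0.0757, 0.0336]
tool_rot: [-0.28, -3.122, -0.0]
contact_force: [-10.0, 2.0, 4.8]
opening: 0.0589
grip_force: 45.5
```

The fence contact is at TCP x≈0.5055, and the deck is at z≈0.065. I'll ease off, slide 24 mm further in, set the carrier down and release.

Emit:
play_rows(
  series=[
    [0.6,[0.045,0,0],[0,0,0]],
    [0.6,[0,0.12,0],[0,0,0]],
    [0.6,[0,0.12,0],[0,0,0]],
    [0.6,[0,0.12,0],[0,0,0]],
    [0.6,[0,0.12,0],[0,0,0]],
    [0.6,[0,0,0],[0,0,0]],
  ],
)

```text
t: 18.35
tool_pos: [0.5102, 0.1003, 0.034]
tool_rot: [-0.279, -3.129, -0.002]
contact_force: [-3.1, 1.5, -1.4]
opening: 0.0587
grip_force: 44.9
```

Emit:
play_rows(
  series=[
    [0.6,[0,0,0.025],[0,0,0]],
    [0.6,[0,0,0],[0,0,0]],
  ],
)

```text
t: 18.6
tool_pos: [0.5102, 0.1001, 0.0334]
tool_rot: [-0.28, -3.128, -0.003]
contact_force: [-5.3, 3.7, 0.8]
opening: 0.0582
grip_force: 45.2
```

Emit:
play_rows(
  series=[
    [0.8,[0,0,0],[0,0,0]],
    [0.9,[0,0,0],[0,0,0]],
    [1,[0,0,0],[0,0,0]],
    [1,[0,0,0],[0,0,0]],
    [1,[0,0,-0.2],[0,0,0]],
    [1,[0,0,-0.5],[0,0,0]],
    [1,[0,0,-0.6],[0,0,0]],
    [1,[0,0,0],[0,0,0]],
  ],
)

```text
t: 19.6
tool_pos: [0.513, 0.0994, 0.1017]
tool_rot: [0.28, 3.122, 0.002]
contact_force: [0.4, -0.3, -0.1]
opening: 0.0852
grip_force: 0.0
```

Run:
```python
from h import *
import pickle
w=snap("wrist");pickle.dump(w,open("v3.pkl","wb"));o=ctrl.get_obs();print(o["tool_pos"],o["contact_force"])
ex=np.array([np.cos(np.radians(79.7)),np.sin(np.radians(79.7)),0]);ey=np.array([-ex[1],ex[0],0]);n0=np.array([.5173,.146,0])
# carrier blue-ish/pale glass & pink specimens -> positions at z=.065+.012
hsv=cv2.cvtColor(w["color"],cv2.COLOR_BGR2HSV)
m=cv2.inRange(hsv,(140,30,60),(179,150,255))
k,l,st,ce=cv2.connectedComponentsWithStats(m)
for i in range(1,k):
    if st[i,4]>60:
        p=onz(w,*ce[i],.077);print(st[i],ce[i].round(),((p-n0)@ex).round(4),((p-n0)@ey).round(4))
```

```text
[0.51150722 0.09929322 0.09959671] [ 0.41156695  0.1859305  -0.78157364]
[284 249  25  32 757] [296. 264.] -0.0599 -0.0092
[335 249  25  32 761] [347. 264.] -0.0307 -0.0093
[114 451  17  13 117] [122. 457.] -0.2281 -0.2041
[104 454  11  10  67] [108. 459.] -0.2471 -0.213
```

Emit:
play_rows(
  series=[
    [0.65,[0.02,-0.45,-0.1],[0,0,0]],
    [0.65,[0.03,-0.45,0],[0,0,0]],
    [0.65,[0,0,0],[0,0,0.9]],
    [0.65,[0,0,0],[0,0,0.95]],
    [0.65,[0,0,0],[0,0,0.95]],
    [0.65,[0,0,0],[0,0,0.95]],
    [0.65,[0,0,0],[0,0,0.95]],
    [0.65,[0,0,0],[0,0,0.95]],
  ],
)

```text
t: 20.65
tool_pos: [0.4987, 0.0554, 0.1012]
tool_rot: [-1.466, -2.776, 0.002]
contact_force: [-0.1, 0.1, 0.1]
opening: 0.0553
grip_force: 0.0
```

Emit:
play_rows(
  series=[
    [0.65,[0,0,0],[0,0,0.95]],
    [0.65,[0,0,0],[0,0,0.95]],
    [0.65,[0,0,0],[0,0,0.95]],
    [0.65,[0,0,0],[0,0,0.95]],
    [0.65,[0,0,0],[0,0,0.95]],
    [0.65,[0,0,0],[0,0,0.85]],
    [0.65,[0,0,0],[0,0,0]],
    [0.65,[0,0,0],[0,0,0]],
  ],
)

```text
t: 21.65
tool_pos: [0.4993, 0.0554, 0.1021]
tool_rot: [-2.409, -2.016, 0.002]
contact_force: [-0.5, 0.4, 0.3]
opening: 0.0555
grip_force: 0.0
```

Emit:
play_rows(
  series=[
    [0.65,[0,0,0.5],[0,0,0]],
    [0.65,[0,0,0.5],[0,0,0]],
    [0.65,[0,0,0.24],[0,0,0]],
    [0.65,[0,0,0.1],[0,0,0]],
    [0.65,[0,0,0],[0,0,0]],
  ],
)

```text
t: 22.28
tool_pos: [0.5002, 0.0554, 0.0363]
tool_rot: [2.41, 2.014, 0.0]
contact_force: [-0.3, 0.3, 0.7]
opening: 0.0558
grip_force: 0.0
```

Emit:
play_rows(
  series=[
    [0.65,[0,-0.1,0],[0,0,0]],
    [0.65,[0,-0.1,0],[0,0,0]],
    [0.65,[0,-0.1,0],[0,0,0]],
    [0.65,[0,-0.1,0],[0,0,0]],
    [0.65,[0,0,0],[0,0,0]],
  ],
)

```text
t: 22.9
tool_pos: [0.4806, 0.059, 0.0365]
tool_rot: [2.41, 2.014, 0.002]
contact_force: [2.5, 0.3, 0.5]
opening: 0.0558
grip_force: 1.4
```

Emit:
play_rows(
  series=[
    [0.65,[0,-0.1,0],[0,0,0]],
    [0.65,[0,-0.1,0],[0,0,0]],
    [0.65,[0,-0.1,0],[0,0,0]],
    [0.65,[0,-0.05,0],[0,0,0]],
    [0.65,[0,0,0],[0,0,0]],
  ],
)

```text
t: 23.52
tool_pos: [0.4631, 0.0622, 0.0362]
tool_rot: [2.41, 2.014, 0.001]
contact_force: [4.2, 0.8, 1.7]
opening: 0.0554
grip_force: 1.9
```

Emit:
play_rows(
  series=[
    [0.65,[0.1,0,0],[0,0,0]],
    [0.65,[0.1,0,0],[0,0,0]],
    [0.65,[0.1,0,0],[0,0,0]],
    [0.65,[0.1,0,0],[0,0,0]],
    [0.65,[0,0,0],[0,0,0]],
  ],
)

```text
t: 24.15
tool_pos: [0.4664, 0.0814, 0.0358]
tool_rot: [2.409, 2.015, -0.003]
contact_force: [3.3, -4.3, 2.5]
opening: 0.0557
grip_force: 2.5
```

Emit:
play_rows(
  series=[
    [0.65,[0.1,0,0],[0,0,0]],
    [0.65,[0.1,0,0],[0,0,0]],
    [0.65,[0.1,0,0],[0,0,0]],
    [0.65,[0.1,0,0],[0,0,0]],
    [0.65,[0.06,0,0],[0,0,0]],
    [0.65,[0,0,0],[0,0,0]],
  ],
)

```text
t: 24.9
tool_pos: [0.4706, 0.1036, 0.0358]
tool_rot: [2.409, 2.014, -0.003]
contact_force: [3.2, -5.8, 3.0]
opening: 0.0552
grip_force: 3.1
```

Emit:
play_rows(
  series=[
    [0.65,[0.05,0,0],[0,0,0]],
    [0.65,[0.03,0,0],[0,0,0]],
    [0.65,[0,0,0],[0,0,0]],
  ],
)

```text
t: 25.28
tool_pos: [0.4713, 0.1074, 0.0358]
tool_rot: [2.409, 2.014, -0.004]
contact_force: [2.3, -6.2, 2.8]
opening: 0.0558
grip_force: 3.4
```

Emit:
play_rows(
  series=[
    [0.65,[0.04,0,0],[0,0,0]],
    [0.65,[0.03,0,0],[0,0,0]],
    [0.65,[0,0,0],[0,0,0]],
  ],
)

```text
t: 25.65
tool_pos: [0.4719, 0.1106, 0.0358]
tool_rot: [2.408, 2.014, -0.004]
contact_force: [2.2, -6.0, 2.8]
opening: 0.056
grip_force: 3.4
```

Emit:
play_rows(
  series=[
    [0.65,[0.03,0,0],[0,0,0]],
    [0.65,[0,0,0],[0,0,0]],
  ],
)

```text
t: 25.9
tool_pos: [0.4722, 0.1121, 0.0358]
tool_rot: [2.408, 2.014, -0.004]
contact_force: [3.3, -6.8, 2.7]
opening: 0.0557
grip_force: 3.5
```

Emit:
play_rows(
  series=[
    [0.65,[0.03,0,0],[0,0,0]],
    [0.65,[0,0,0],[0,0,0]],
  ],
)

```text
t: 26.15
tool_pos: [0.4725, 0.1135, 0.0358]
tool_rot: [2.408, 2.014, -0.004]
contact_force: [4.3, -6.9, 2.4]
opening: 0.0554
grip_force: 3.5
```

Emit:
play_rows(
  series=[
    [0.65,[0.03,0,0],[0,0,0]],
    [0.65,[0,0,0],[0,0,0]],
  ],
)

```text
t: 26.4
tool_pos: [0.4728, 0.1149, 0.0358]
tool_rot: [2.408, 2.014, -0.004]
contact_force: [2.8, -7.6, 2.8]
opening: 0.0555
grip_force: 3.5
```

Emit:
play_rows(
  series=[
    [0.65,[0.03,0,0],[0,0,0]],
    [0.65,[0,0,0],[0,0,0]],
  ],
)

```text
t: 26.65
tool_pos: [0.473, 0.1157, 0.0358]
tool_rot: [2.407, 2.013, -0.006]
contact_force: [2.8, -10.2, 1.6]
opening: 0.0558
grip_force: 4.9
```

Emit:
play_rows(
  series=[
    [0.65,[0.03,0,0],[0,0,0]],
    [0.65,[0,0,0],[0,0,0]],
  ],
)

```text
t: 26.9
tool_pos: [0.473, 0.1158, 0.0358]
tool_rot: [2.406, 2.012, -0.01]
contact_force: [1.9, -14.8, 4.7]
opening: 0.0555
grip_force: 7.6
```

Emit:
play_rows(
  series=[
    [0.65,[0.02,0,0],[0,0,0]],
    [0.65,[0,0,0],[0,0,0]],
  ],
)

```text
t: 27.15
tool_pos: [0.473, 0.1158, 0.0358]
tool_rot: [2.405, 2.011, -0.013]
contact_force: [-0.2, -17.6, 5.7]
opening: 0.0554
grip_force: 9.1
```

Run:
```python
from h import *
import pickle
w=snap("wrist");pickle.dump(w,open("v4.pkl","wb"));o=ctrl.get_obs();print(o["tool_pos"],o["contact_force"])
cv2.imwrite("pics/home.png",w["color"])
ex=np.array([np.cos(np.radians(79.7)),np.sin(np.radians(79.7)),0]);ey=np.array([-ex[1],ex[0],0]);n0=np.array([.5173,.146,0])
hsv=cv2.cvtColor(w["color"],cv2.COLOR_BGR2HSV)
m=cv2.inRange(hsv,(140,30,60),(179,150,255))
k,l,st,ce=cv2.connectedComponentsWithStats(m)
for i in range(1,k):
    if st[i,4]>60:
        p=onz(w,*ce[i],.077);print(st[i],((p-n0)@ex).round(4),((p-n0)@ey).round(4))
```

```text
[0.47302855 0.11580906 0.03579572] [  0.97610265 -18.04807316   5.23909626]
[ 429  152   51   39 1815] 0.0192 -0.0103
[ 422  229   51   35 1599] -0.0098 -0.0101
```

The carrier is firmly against the stop, at 18 N with no more motion. Now I'll ease off and let the arm swing back.

Emit:
play_rows(
  series=[
    [0.65,[-0.08,0,0],[0,0,0]],
    [0.65,[0,0.1,0],[0,0,0]],
    [0.65,[0,0.1,0],[0,0,0]],
    [0.65,[0,0.1,0],[0,0,0]],
    [0.65,[0,0.1,0],[0,0,0]],
    [0.65,[0,0.1,0],[0,0,0]],
    [0.65,[0,0.1,0],[0,0,0]],
    [0.65,[0,0,0],[0,0,0]],
  ],
)

```text
t: 28.2
tool_pos: [0.5003, 0.1107, 0.0343]
tool_rot: [-2.409, -2.012, 0.007]
contact_force: [-2.1, -3.6, -1.8]
opening: 0.0555
grip_force: 2.2
```

Run:
```python
from h import *
import pickle
w=snap("wrist");pickle.dump(w,open("v5.pkl","wb"));o=ctrl.get_obs();print(o["tool_pos"],o["contact_force"],o["opening"])
ex=np.array([np.cos(np.radians(79.7)),np.sin(np.radians(79.7)),0]);ey=np.array([-ex[1],ex[0],0]);n0=np.array([.5173,.146,0])
hsv=cv2.cvtColor(w["color"],cv2.COLOR_BGR2HSV)
m=cv2.inRange(hsv,(140,30,60),(179,150,255))
k,l,st,ce=cv2.connectedComponentsWithStats(m)
for i in range(1,k):
    if st[i,4]>60:
        p=onz(w,*ce[i],.077);print(st[i],((p-n0)@ex).round(4),((p-n0)@ey).round(4))
cv2.imwrite("pics/home2.png",w["color"])
```

```text
[0.5003343  0.11066835 0.03427675] [-2.27948571 -4.35902501 -1.93424591] 0.0553300049894032
[ 353  149   57   40 2137] 0.019 -0.0104
[ 351  229   55   36 1868] -0.0098 -0.0103
```

View pics/home2.png

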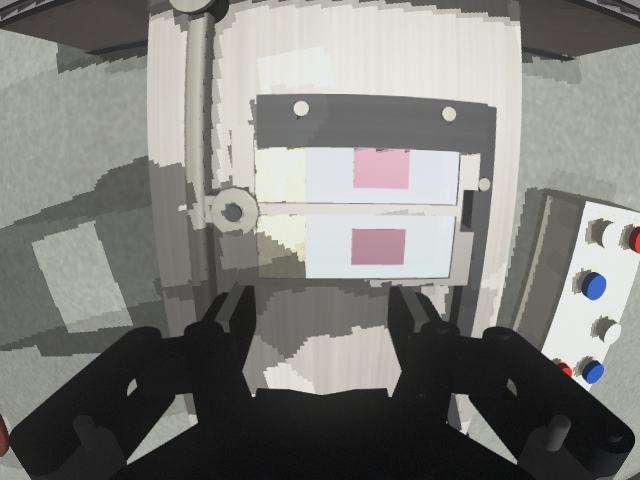

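The view shows the carrier under the lip and against the fence, with the roller cap at (235,212) level with the carrier's mid-line (208). I'll check the arm angle by number.

Run:
```python
from h import *
import pickle
w=pickle.load(open("v5.pkl","rb"));a=pickle.load(open("v1.pkl","rb"))
ex=np.array([np.cos(np.radians(79.7)),np.sin(np.radians(79.7)),0]);ey=np.array([-ex[1],ex[0],0]);n0=np.array([.5173,.146,0])
for im,pts in ((w,[(235,212,.0835),(466,262,.079),(466,180,.079)]),(a,[(286,128.7,.0835)])):
    for u,v,z in pts:
        p=onz(im,u,v,z);print(((p-n0)@ex).round(4),((p-n0)@ey).round(4))
for n,f in ((-.1755,.033),):
    p=n0+ex*(n+.003)+ey*f;print("paddle est",p)
```

```text
0.0046 0.0408
-0.0158 -0.0455
0.016 -0.0423
-0.0004 0.0401
paddle est [ 0.45398841 -0.0178197   0.        ]
```

Emit:
play_rows(
  series=[
    [0.65,[-0.1,0,0],[0,0,0]],
    [0.65,[0,0,-0.3],[0,0,0]],
    [0.65,[0,0,-0.7],[0,0,0]],
    [0.65,[0,0,-0.8],[0,0,0]],
    [0.3,[-0.66,-0.115,0],[0,0,0]],
    [0,[-0.66,-0.115,0],[0,0,0]],
    [0,[-0.66,-0.115,0],[0,0,0]],
    [0,[-0.66,-0.115,0],[0,0,0]],
  ],
)

```text
t: 29.25
tool_pos: [0.4559, -0.0205, 0.1279]
tool_rot: [2.409, 2.014, 0.005]
contact_force: [0.0, 0.4, 0.5]
opening: 0.0002
grip_force: 0.0
```

Emit:
play_rows(
  series=[
    [0,[0,0,0],[0,0,0]],
    [0,[0,0,0],[0,0,0]],
    [0,[0,0,0],[0,0,0]],
    [0,[0,0,0],[0,0,0]],
  ],
)

```text
t: 29.75
tool_pos: [0.4555, -0.0192, 0.126]
tool_rot: [-2.409, -2.016, -0.0]
contact_force: [-0.1, -1.2, 0.3]
opening: 0.0001
grip_force: 0.0
```

Run:
```python
from h import *
w=snap("wrist");s=snap("side");o=ctrl.get_obs();print(o["tool_pos"],o["tool_rot"],o["opening"],o["contact_force"])
t=o["tool_pos"];Rm=R.from_rotvec(o["tool_rot"]).as_matrix()
ex=np.array([np.cos(np.radians(79.7)),np.sin(np.radians(79.7)),0]);ey=np.array([-ex[1],ex[0],0]);n0=np.array([.5173,.146,0])
print((t-n0)@ex,(t-n0)@ey)
g=cv2.cvtColor(w["color"],cv2.COLOR_BGR2GRAY)
for v in range(240,312,4): print(v,[int(x) for x in g[v,282:366:4]])
for b in (.01,.02,.03,.04): print(b,np.round(proj(w,t+Rm@[.011,0,-b])),np.round(proj(s,t+Rm@[0,0,-b])))
# specimens/roller still
hsv=cv2.cvtColor(w["color"],cv2.COLOR_BGR2HSV)
k,l,st,ce=cv2.connectedComponentsWithStats(cv2.inRange(hsv,(140,30,60),(179,150,255)))
for i in range(1,k):
    if st[i,4]>60:
        p=onz(w,*ce[i],.077);print(st[i],((p-n0)@ex).round(4),((p-n0)@ey).round(4))
```

```text
[ 0.45536798 -0.01938358  0.12589412] [-2.40971145e+00 -2.01523674e+00  1.01917599e-04] 2.9947698032458752e-05 [-0.34477176 -0.40033212 -0.54004572]
-0.17379201687862023 0.031363039356761206
240 [148, 147, 147, 150, 150, 88, 150, 152, 155, 152, 149, 157, 154, 154, 155, 153, 152, 157, 147, 147, 157]
244 [161, 150, 150, 154, 159, 157, 154, 151, 152, 152, 149, 151, 152, 151, 155, 152, 149, 152, 154, 158, 158]
248 [155, 149, 151, 149, 150, 150, 153, 151, 153, 152, 146, 153, 156, 148, 156, 156, 156, 159, 152, 155, 152]
252 [151, 148, 151, 149, 153, 156, 152, 152, 145, 152, 152, 149, 149, 153, 146, 160, 147, 151, 151, 156, 151]
256 [152, 149, 154, 156, 157, 153, 155, 152, 149, 155, 150, 150, 145, 155, 154, 154, 157, 149, 148, 156, 155]
260 [164, 155, 148, 164, 165, 175, 172, 162, 152, 152, 153, 152, 151, 149, 149, 153, 150, 156, 147, 156, 155]
264 [176, 174, 172, 175, 175, 174, 171, 168, 169, 148, 158, 148, 153, 156, 151, 155, 155, 158, 155, 152, 161]
268 [173, 170, 176, 178, 171, 175, 177, 179, 177, 150, 148, 149, 149, 150, 152, 152, 154, 150, 149, 155, 162]
272 [175, 169, 172, 180, 174, 
[... 441 characters left out ...]
9, 62, 74, 74, 84, 184, 182, 178, 176, 174, 176]
292 [167, 171, 63, 40, 39, 38, 73, 73, 72, 40, 37, 58, 74, 71, 73, 40, 39, 40, 99, 154, 154]
296 [179, 115, 39, 39, 40, 40, 72, 73, 70, 38, 39, 59, 71, 71, 73, 37, 40, 41, 38, 154, 153]
300 [170, 58, 41, 42, 41, 42, 71, 72, 71, 38, 35, 58, 72, 71, 72, 40, 38, 40, 40, 118, 156]
304 [171, 37, 37, 37, 37, 49, 72, 71, 71, 35, 33, 51, 72, 71, 72, 37, 36, 39, 40, 66, 161]
308 [147, 34, 36, 37, 37, 60, 70, 71, 68, 35, 33, 52, 71, 70, 71, 39, 38, 36, 39, 38, 149]
0.01 [322. 260.] [281. 210.]
0.02 [322. 268.] [281. 206.]
0.03 [322. 276.] [281. 202.]
0.04 [322. 286.] [281. 198.]
[601 315  14  17 144] -0.2471 -0.2201
[600 335  14  16 130] -0.2683 -0.2273
```

Emit:
play_rows(
  series=[
    [0,[-0.02,-0.03,0.5],[0,0,0]],
    [0,[0,0,0.6],[0,0,0]],
    [0,[0,0,0.5],[0,0,0]],
    [0,[0,0,0.2],[0,0,0]],
    [0,[0,0,0.2],[0,0,0]],
    [0,[0,0,0],[0,0,0]],
  ],
)

```text
t: 30.6
tool_pos: [0.4536, -0.0205, 0.0258]
tool_rot: [-2.41, -2.014, 0.0]
contact_force: [0.4, -0.4, -0.4]
opening: 0.0003
grip_force: 0.0
```

Emit:
play_rows(
  series=[
    [0,[0,0,0.06],[0,0,0]],
    [0,[0,0,0.06],[0,0,0]],
    [0,[0,0,0],[0,0,0]],
  ],
)

```text
t: 30.98
tool_pos: [0.4536, -0.0206, 0.0199]
tool_rot: [-2.411, -2.014, 0.0]
contact_force: [0.1, -0.4, 0.1]
opening: 0.0002
grip_force: 0.0
```

Emit:
play_rows(
  series=[
    [0,[0,0,0.05],[0,0,0]],
    [0,[0,0,0.05],[0,0,0]],
    [0,[0,0,0],[0,0,0]],
  ],
)

```text
t: 31.35
tool_pos: [0.4533, -0.0205, 0.0146]
tool_rot: [-2.41, -2.014, 0.001]
contact_force: [-0.1, -0.1, 0.3]
opening: 0.0002
grip_force: 0.0
```

Emit:
play_rows(
  series=[
    [0,[0,0,0.04],[0,0,0]],
    [0,[0,0,0.04],[0,0,0]],
    [0,[0,0,0],[0,0,0]],
  ],
)

```text
t: 31.72
tool_pos: [0.4534, -0.0205, 0.0107]
tool_rot: [-2.411, -2.014, 0.0]
contact_force: [-0.7, 0.4, 0.3]
opening: -0.0
grip_force: 0.0
```

Emit:
play_rows(
  series=[
    [0,[0,0,0.04],[0,0,0]],
    [0,[0,0,0.04],[0,0,0]],
    [0,[0,0,0],[0,0,0]],
  ],
)

```text
t: 32.1
tool_pos: [0.4534, -0.0205, 0.0067]
tool_rot: [-2.411, -2.014, 0.0]
contact_force: [0.4, 0.4, 0.1]
opening: -0.0
grip_force: 0.0
```

Emit:
play_rows(
  series=[
    [0,[0,0,0.04],[0,0,0]],
    [0,[0,0,0.02],[0,0,0]],
    [0,[0,0,0],[0,0,0]],
  ],
)

```text
t: 32.48
tool_pos: [0.4537, -0.0208, 0.0044]
tool_rot: [2.411, 2.014, -0.001]
contact_force: [-2.5, -1.4, 4.1]
opening: 0.0
grip_force: 2.4
```

Emit:
play_rows(
  series=[
    [0,[0,0,0.04],[0,0,0]],
    [0,[0,0,0.02],[0,0,0]],
    [0,[0,0,0],[0,0,0]],
  ],
)

```text
t: 32.85
tool_pos: [0.4538, -0.0211, 0.0015]
tool_rot: [2.41, 2.014, -0.001]
contact_force: [-3.0, -2.0, 5.9]
opening: 0.0
grip_force: 3.0
```

Emit:
play_rows(
  series=[
    [0,[0,0,0.04],[0,0,0]],
    [0,[0,0,0.02],[0,0,0]],
    [0,[0,0,0],[0,0,0]],
  ],
)

```text
t: 33.22
tool_pos: [0.4537, -0.021, -0.0019]
tool_rot: [2.41, 2.014, -0.001]
contact_force: [-3.4, -1.5, 5.3]
opening: -0.0
grip_force: 2.3
```

Emit:
play_rows(
  series=[
    [0,[0,0,0.03],[0,0,0]],
    [0,[0,0,0.02],[0,0,0]],
    [0,[0,0,0],[0,0,0]],
  ],
)

```text
t: 33.6
tool_pos: [0.4538, -0.0207, -0.0042]
tool_rot: [2.411, 2.014, -0.0]
contact_force: [-2.8, -3.3, 7.3]
opening: 0.0
grip_force: 3.3
```

Emit:
play_rows(
  series=[
    [0,[0.05,0,0],[0,0,0]],
    [0,[0.05,0,0],[0,0,0]],
    [0,[0.05,0,0],[0,0,0]],
    [0,[0,0,0],[0,0,0]],
  ],
)

```text
t: 34.1
tool_pos: [0.4553, -0.013, -0.0042]
tool_rot: [2.411, 2.014, 0.001]
contact_force: [-2.5, -1.2, 6.5]
opening: -0.0001
grip_force: 3.2
```

Emit:
play_rows(
  series=[
    [0,[0.05,0,0],[0,0,0]],
    [0,[0.05,0,0],[0,0,0]],
    [0,[0.05,0,0],[0,0,0]],
    [0,[0.05,0,0],[0,0,0]],
    [0,[0,0,0],[0,0,0]],
  ],
)

```text
t: 34.72
tool_pos: [0.4571, -0.0031, -0.0042]
tool_rot: [2.411, 2.014, 0.001]
contact_force: [-2.3, -1.4, 7.5]
opening: -0.0001
grip_force: 3.2
```

Emit:
play_rows(
  series=[
    [0,[0.08,0,0],[0,0,0]],
    [0,[0.08,0,0],[0,0,0]],
    [0,[0.08,0,0],[0,0,0]],
    [0,[0.08,0,0],[0,0,0]],
    [0,[0.08,0,0],[0,0,0]],
  ],
)

```text
t: 35.35
tool_pos: [0.4607, 0.0163, -0.0042]
tool_rot: [2.41, 2.014, 0.001]
contact_force: [-2.6, -2.1, 5.6]
opening: 0.0001
grip_force: 3.1
```

```bash
cat > chk.py <<'E'
from h import *
ex=np.array([np.cos(np.radians(79.7)),np.sin(np.radians(79.7)),0]);ey=np.array([-ex[1],ex[0],0]);n0=np.array([.5173,.146,0])
for n in("scene","side"):
    c=snap(n);hsv=cv2.cvtColor(c["color"],cv2.COLOR_BGR2HSV)
    k,l,st,ce=cv2.connectedComponentsWithStats(cv2.inRange(hsv,(140,25,60),(179,150,255)))
    for i in range(1,k):
        p=onz(c,*ce[i],.077);x,y=(p-n0)@ex,(p-n0)@ey
        if st[i,4]>8 and abs(y)<.06 and -.15<x<.3: print(n,st[i,4],x.round(4),y.round(4))
E
python3 chk.py
```

```text
scene 71 0.0238 -0.0095
scene 73 0.0528 -0.0098
```

Emit:
play_rows(
  series=[
    [0,[0.12,0,0],[0,0,0]],
    [0,[0.16,0,0],[0,0,0]],
    [0,[0.16,0,0],[0,0,0]],
    [0,[0.16,0,0],[0,0,0]],
    [0,[0.16,0,0],[0,0,0]],
    [0,[0.16,0,0],[0,0,0]],
    [0,[0.16,0,0],[0,0,0]],
    [0,[0.16,0,0],[0,0,0]],
  ],
)

```text
t: 36.45
tool_pos: [0.4721, 0.0774, -0.0041]
tool_rot: [2.41, 2.014, 0.002]
contact_force: [-1.9, -2.4, 5.7]
opening: 0.0001
grip_force: 2.8
```

Emit:
play_rows(
  series=[
    [0,[0.16,0,0],[0,0,0]],
    [0,[0.16,0,0],[0,0,0]],
    [0,[0.16,0,0],[0,0,0]],
    [0,[0.16,0,0],[0,0,0]],
    [0,[0.16,0,0],[0,0,0]],
    [0,[0.16,0,0],[0,0,0]],
    [0,[0.16,0,0],[0,0,0]],
    [0,[0.16,0,0],[0,0,0]],
  ],
)

```text
t: 37.45
tool_pos: [0.4837, 0.1407, -0.0041]
tool_rot: [2.41, 2.013, 0.002]
contact_force: [1.2, -3.9, 4.8]
opening: 0.0003
grip_force: 2.6
```

Emit:
play_rows(
  series=[
    [0,[0.1,0,0],[0,0,0]],
    [0,[0.1,0,0],[0,0,0]],
    [0,[0.1,0,0],[0,0,0]],
    [0,[0.1,0,0],[0,0,0]],
    [0,[0.1,0,0],[0,0,0]],
    [0,[0.08,0,0],[0,0,0]],
    [0,[0.06,0,0],[0,0,0]],
    [0,[0,0,0],[0,0,0]],
  ],
)

```text
t: 38.45
tool_pos: [0.4894, 0.1724, -0.0041]
tool_rot: [2.41, 2.014, 0.003]
contact_force: [3.6, -1.5, 4.6]
opening: -0.0002
grip_force: 2.5
```

Emit:
play_rows(
  series=[
    [0,[0.05,0,0],[0,0,0]],
    [0,[0.05,0,0],[0,0,0]],
    [0,[0,0,0],[0,0,0]],
  ],
)

```text
t: 38.83
tool_pos: [0.4899, 0.1768, -0.0041]
tool_rot: [2.41, 2.014, 0.001]
contact_force: [2.6, -3.2, 6.4]
opening: 0.0002
grip_force: 3.1
```

Emit:
play_rows(
  series=[
    [0,[0.05,0,0],[0,0,0]],
    [0,[0.05,0,0],[0,0,0]],
    [0,[0,0,0],[0,0,0]],
  ],
)

```text
t: 39.2
tool_pos: [0.4899, 0.1804, -0.0041]
tool_rot: [2.409, 2.014, -0.005]
contact_force: [-0.8, -7.2, 9.8]
opening: -0.0001
grip_force: 5.4
```

Emit:
play_rows(
  series=[
    [0,[0.04,0,0],[0,0,0]],
    [0,[0.04,0,0],[0,0,0]],
    [0,[0,0,0],[0,0,0]],
  ],
)

```text
t: 39.58
tool_pos: [0.4904, 0.1835, -0.004]
tool_rot: [2.408, 2.014, -0.008]
contact_force: [-2.2, -10.4, 12.2]
opening: -0.0002
grip_force: 7.1
```

Emit:
play_rows(
  series=[
    [0,[0.03,0,0],[0,0,0]],
    [0,[0.03,0,0],[0,0,0]],
    [0,[0,0,0],[0,0,0]],
  ],
)

```text
t: 39.95
tool_pos: [0.4903, 0.1833, -0.0039]
tool_rot: [2.405, 2.012, -0.017]
contact_force: [-5.5, -23.3, 17.3]
opening: 0.0001
grip_force: 15.4
```

Emit:
play_rows(
  series=[
    [0,[-0.05,0,-0.1],[0,0,0]],
    [0,[0,0,-0.15],[0,0,0]],
    [0,[-0.02,0,-0.2],[0,0,0]],
    [0,[-0.2,0,-0.2],[0,0,0]],
    [0,[-0.6,0,0],[0,0,0]],
    [0,[-0.4,0,-0.8],[0,0,0]],
    [0,[0,0,-0.8],[0,0,0]],
    [0,[0,0,0],[0,0,0]],
  ],
)

```text
t: 40.95
tool_pos: [0.4828, 0.1264, 0.1125]
tool_rot: [2.408, 2.011, 0.012]
contact_force: [0.7, -0.2, -1.0]
opening: -0.0
grip_force: 0.0
```

```bash
python3 chk.py
python3 - <<'E'
from h import *
o=ctrl.get_obs();print(o["t"],o["tool_pos"],o["contact_force"])
w=snap("wrist")
ex=np.array([np.cos(np.radians(79.7)),np.sin(np.radians(79.7)),0]);ey=np.array([-ex[1],ex[0],0]);n0=np.array([.5173,.146,0])
# gray profile along nest x over panel at y_n=-.02, deck height
g=cv2.cvtColor(w["color"],cv2.COLOR_BGR2GRAY)
for y in(-.03,.06):
  r=[]
  for x in np.arange(-.02,.1,.004):
    u,v=proj(w,n0+ex*x+ey*y+[0,0,.065]);r.append((round(x*1000),int(g[int(v),int(u)])) if 0<=u<640 and 0<=v<480 else 0)
  print(y,r)
E
```

```text
41.05 [0.47999646 0.12623352 0.10822762] [ 0.84313069  0.16905387 -0.84402659]
-0.03 [(-20, 168), (-16, 200), (-12, 196), (-8, 198), (-4, 197), (0, 196), (4, 194), (8, 195), (12, 189), (16, 188), (20, 194), (24, 187), (28, 183), (32, 179), (36, 178), (40, 158), (44, 72), (48, 170), (52, 172), (56, 172), (60, 171), (64, 170), (68, 116), (72, 245), (76, 244), (80, 243), (84, 223), (88, 108), (92, 107), (96, 165)]
0.06 [(-20, 97), (-16, 96), (-12, 122), (-8, 120), (-4, 185), (0, 196), (4, 191), (8, 195), (12, 177), (16, 181), (20, 182), (24, 179), (28, 179), (32, 180), (36, 176), (40, 153), (44, 76), (48, 165), (52, 166), (56, 166), (60, 169), (64, 170), (68, 140), (72, 236), (76, 236), (80, 240), (84, 172), (88, 108), (92, 50), (96, 171)]
```

The panel's outer edge is now at about +46 mm in the nest's starting frame. It was at −160 mm, so the tray has travelled about 205 mm and stayed in. The robot is clear, so I'm handing in.

```bash
python3 -c "
from station import ctrl
print(ctrl.finish_job())"
```

```text
the job is handed in; nothing more can be done
None
```

I loaded the two-slide carrier with the roller in its notch, pushed the tray fully in (about 205 mm), and handed the job in at about 41 s; the hand-in returned no verdict.

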